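# Feel for the release notch of a board test fixture and press the latch

### The job

Open the clear cover of the circuit-board test fixture: rest a fingertip on top of the block at the left end (robot's left) of the fixture's front bar, slide it along the top of the bar until it feels the thumb notch, then press the latch plate at the bottom of the notch fully down, so that the cover pops ajar, and move away. Do not push or pry the cover itself, and leave the things lying around where they are.

Things in the scene. Friction and masses are not known exactly. Their poses are not given: they have to be found in the camera images.
- fixture: Circuit-board test fixture fixed to the bench: black base 285 x 330 x 35 mm with a green board under a clear hinged cover and a straight grey bar along its front. Origin on the table under the bar's middle; x points away from the robot towards the cover, y along the bar to the robot's left, z up.
- bar_mid (a point): Point 60 mm above the table over the fixture's origin, mid-bar at the height of its top. The grey plastic bar is 30 mm wide (x), flat and level (middle part 0.4 mm lower), and runs between wider end blocks, y = -115 to 115 mm. The thumb notch is a gap right across it, 48 mm long in y; its centre lies anywhere from y = -45 to 45 mm, differs each time and is not reported.
- end_block: Grey block at the left end of the bar, where the slide begins: 44 mm (x) by 45 mm (y), at y = 115 to 160 mm of the fixture. Origin at the centre of its top face, flush with the top of the bar, 60 mm above the table; axes as the fixture's.
- right_end (a point): Centre of the top face of the like block at the right end of the bar, 275 mm from the left block's, 60 mm above the table.
- latch (a joint): How far the latch plate is pressed down, in m: 0 up, 0.007 fully down at its stop. The plate (same grey, 29 mm wide, running on under the bar) is the notch's whole bottom, its top 8 mm below the top of the bar when up. It moves against about 4 to 6 N of friction and stays where it is left.
- cover: Clear plastic cover with a black frame, 185 x 290 x 7 mm, hinged along its far side; origin on the hinge line, 250 mm behind the bar's middle line and 60 mm above the table. Its front edge lies 60 mm behind the bar's middle line. The latch lifts it as it goes down, to 0.105 rad when fully pressed.
- cover_lip (a point): Middle of the cover's front edge: 60 mm above the table when shut, about 80 mm with the latch fully down.
- battery_holder: Black battery holder with two cells, 62 x 34 x 19 mm, loose on the mat to the right of the fixture; origin under its centre. Leave alone.
- drink_can: Plain aluminium can, 58 mm in diameter and 105 mm high, standing right of the fixture; origin at the centre of its foot. Leave alone.
- screwdriver: Screwdriver lying left of the fixture, loose. Leave alone.
- solder_spool: Metal spool, 60 mm in diameter and 40 mm high, standing left of the fixture; origin at the centre of its foot. Leave alone.

How it is judged:
On the way, in this order (a step that is already met when the one before it is completed fails the run):
1. a fingertip rests on the left end block, the latch still up (contact force between the fingers and end_block above 0.3 N and value of joint latch below 0.001 m), for 0.1 s.
2. the fingertip rides on the bar beyond the block (0.3 s without a break), the latch still up (contact force between the fingers and fixture above 0.2 N and contact force between the fingers and end_block below 0.05 N and value of joint latch below 0.001 m), for 0.3 s.
3. a finger presses the latch plate down by more than 5.5 mm (contact force between the fingers and fixture above 1 N and value of joint latch above 0.0055 m), for 0.1 s.
At the end, for the whole second after the job is handed in: The latch plate is more than 5.5 mm down (of 7), the cover's front edge stands ajar more than 13 mm above its shut height and still, and the four loose things are within 20 mm of where they began (value of joint latch above 0.0055 m and z of cover_lip in the frame of fixture above 0.073 m and linear speed of cover below 0.02 m/s and distance of each of battery_holder, drink_can, screwdriver, solder_spool from where it was at the start of the episode below 0.02 m); the robot touches nothing.
It fails at once if the cover is pushed or pried (over 2 N) (contact force between any of the fingers, the arm and cover above 2 N).
It fails at once if a loose thing is lifted, carried or knocked more than 20 mm (distance of any of battery_holder, drink_can, screwdriver, solder_spool from where it was at the start of the episode above 0.02 m).
It also fails if it takes over 51 s, if anything falls off the work surface, if the arm or the gripper's body presses on something with over 40 N, if the wrist force passes 120 N, or if a joint passes its speed limit or range.

### The arm

A 6-joint arm with a two-finger parallel gripper is mounted at the origin on the work surface. World frame = base frame: x ahead of the robot, y to its left, z up, the work surface at z = 0. Lengths are in m, angles in rad, forces in N, time in s.
With the tool pointing down it reaches from about 0.375 to 0.75 m from the base axis. Payload 9 kg.
Tool frame: the origin (TCP) lies at the very end of the fingers, on their centre line; the grasp point (between the pads) lies 19 mm behind it (arm.grip_depth is the distance from the TCP to the grasp point, in m); z points along the fingers, y is the direction in which the jaws open and shut (so a half turn about z gives the same grasp; the last joint's range is limited). The gripper opens to 85 mm and grips with 20 to 120 N. Pads are 22 mm wide; open, the fingers measure 114 mm over their backs; the gripper's body (76 mm by 85 mm) begins 54 mm behind the grasp point. The pads swing forward as they close: fully open they stand 13 mm farther back than shut.
Start: joints at [-1.361, 0.104, 0.097, 1.564, 0, 1.353], TCP at [0.249, -0.546, 0.231] pointing down, gripper open.
Joint ranges: [-2.99, 2.99], [-0.84, 1.86], [-1.1, 1.16], [-1.84, 2.11], [-1.51, 1.56], [-3.14, 3.14]. Speed limits (rad/s): [2.22, 2.22, 2.57, 3.14, 3.14, 3.14].

### API

Orientations are given as a rotation vector (axis times angle).
In Python, from bench import arm gives the robot as it stands.
- The arm moves only by the tool move_arm, never from a script. Its argument "increments" is a list of rows, each a list of 7 numbers: the shift along the tool's x, y, z in mm, then the turn, a rotation vector about the tool's x, y, z in degrees, then the gripper command: -1 is fully open, 1 is shut, values between are in proportion. A call has 1 to 20 rows; each row shifts and turns the commanded pose from where the row before left it, along the tool's axes as they then stand; what a row does not reach is not made up. A row lasts 1/10 s, in which the tool goes at most 50 mm and 8.59 degrees, less where a joint would pass 70% of its speed; a pose out of reach is approached as far as the arm can. A call is refused whole if a number of a shift passes 50 or a number of a turn 8.59, either way. A call with a gripper value outside its range is refused whole. The fingers move at their own pace and stop on an object; "grip_force" is the grip in N (left out, the last holds). Time passes only in rows, so rows that do not move let the fingers close. It gives the time, the measured TCP pose, the force and the opening at its end, in the units of the state.
- arm.sense(): the state, without advancing time (a new reading comes with each control period).
- arm.snapshot(name): name is "side" or "top" or "wrist"; returns the picture (420x560x3 uint8, red, green, blue); there is no depth.
- arm.camera_model(name): a dict with "camera_matrix" (3x3 intrinsics, pixels), "origin" and "rotation" of the camera in the world; the wrist camera has in their place "tool_from_camera" (4x4, takes a point from camera to tool coordinates, whose origin is the TCP and whose axes are the flange's). Camera axes: x right, y up, looking along -z (the intrinsics and any distortion apply to the point x, -y, -z); pixel columns grow to the right and rows downward; lengths in m; the calibration is good to about 2 mm. A picture is of the moment at which its call begins: read the wrist's pose just before it. camera_model takes no time and is no camera call.
- arm.close_job(): hands the job in, once; it reports no verdict.
The state is a dict: "t": time; "joint_pos": joint angles; "dq": joint speeds; "joint_efforts": joint torques, N m; "position": TCP position; "tcp_rot": TCP orientation; "wrist_force": force on the tool from outside, world axes, zero at the start; "moment": the same for the moment, N m; "gripper_width": opening from 0.0 (shut) to 1.0 (fully open).
Only numpy, scipy, OpenCV 4.12 (cv2) and the standard library are available. Lean on these libraries where they do the work, as an engineer would, in place of code of your own. Each camera call takes 0.05 s, during which the arm holds its last target. There are 200 camera calls.

## Working session

There is one attempt and no reset: what is moved stays moved. The work goes in short steps, Python scripts to look and compute and a tool call to move; the robot and the scene stay as the last step left them, time stands still between calls to the robot, and variables do not carry over. Pictures are saved under pics/ and viewed, about 8 in all and at most 12, crops included, and the job is handed in when it is done.

Besides the shell and the picture viewer there is one more tool, called after "Request:" as name(argument=value, ...) on one line, values as JSON. move_arm: Moves the arm, as the interface text tells. Its arguments: {"type":"object","properties":{"increments":{"type":"array"},"grip_force":{"type":"number"}},"required":["increments"]}

```bash
mkdir -p pics; python3 - <<'E'
from bench import arm
import cv2,numpy as np
s=arm.sense();print(s)
for n in("top","side"):
    im=arm.snapshot(n);cv2.imwrite(f"pics/{n}0.png",im[:,:,::-1]);m=arm.camera_model(n);print(n,m)
print(arm.camera_model("wrist"))
E
```

```text
{'t': 0.0, 'joint_pos': array([-1.36069648e+00,  1.04691005e-01,  9.64273429e-02,  1.56388299e+00,
       -3.63706375e-05,  1.35310096e+00]), 'dq': array([ 0.00029844,  0.0022993 ,  0.00053775,  0.00100804, -0.00047062,
       -0.00125645]), 'joint_efforts': array([ 2.63921160e-03, -5.56939030e+01,  5.03643715e+01,  1.71392650e-02,
        2.01358716e-04,  1.28029376e-05]), 'position': array([ 0.24884696, -0.54558501,  0.2305041 ]), 'tcp_rot': array([-3.06867919e+00, -6.66580147e-01,  4.90539719e-05]), 'wrist_force': array([ 0.06478842, -1.7262367 ,  0.01834721]), 'moment': array([ 0.06153194, -0.01391744,  0.02079632]), 'gripper_width': 0.9994736228986253}
top {'camera_matrix': array([[430.72260625,   0.        , 282.35709334],
       [  0.        , 430.72260625, 206.72261415],
       [  0.        ,   0.        ,   1.        ]]), 'origin': array([0.41575048, 0.03207056, 1.05576764]), 'rotation': array([ 0.15972919, -0.17722011, -1.63200433])}
side {'camera_matrix': array([[404.86538746,   0.        , 273.6520459 ],
       [  0.        , 404.86538746, 206.340047  ],
       [  0.        ,   0.        ,   1.        ]]), 'origin': array([ 0.38718175, -0.58916863,  0.61251523]), 'rotation': array([ 0.86346815, -0.16850566, -0.33666322])}
{'camera_matrix': array([[295.33881554,   0.        , 277.80880745],
       [  0.        , 295.33881554, 208.50932389],
       [  0.        ,   0.        ,   1.        ]]), 'tool_from_camera': array([[-1.59811412e-03,  9.63620135e-01,  2.67270800e-01,
         6.81048333e-02],
       [ 9.99998667e-01,  1.45023777e-03,  7.50675592e-04,
         2.05115319e-04],
       [ 3.35759905e-04,  2.67271643e-01, -9.63621168e-01,
        -1.43259944e-01],
       [ 0.00000000e+00,  0.00000000e+00,  0.00000000e+00,
         1.00000000e+00]])}
```

View pics/top0.png

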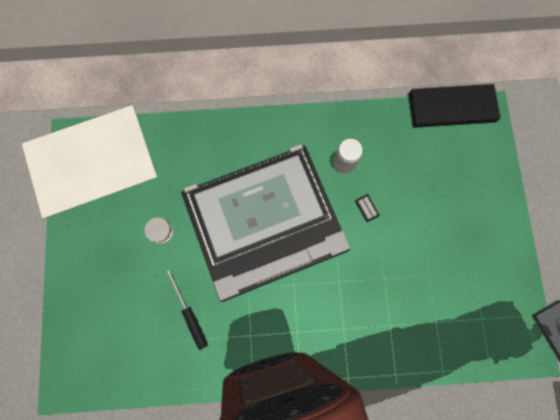

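View pics/side0.png

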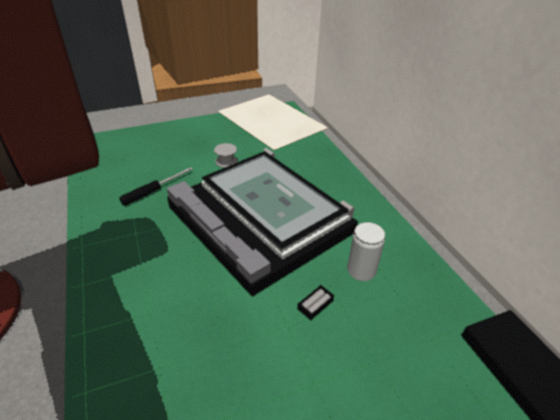

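The top view shows the grey bar from about (222,288) on the left to (343,245) on the right. In the side view it runs from (180,190) to (258,268). I'll enlarge both.

```bash
python3 - <<'E'
import cv2,numpy as np
a=cv2.imread("pics/top0.png")[225:305,205:355];b=cv2.imread("pics/side0.png")[175:290,160:275]
a=cv2.resize(a,None,fx=5,fy=5,interpolation=cv2.INTER_CUBIC)
b=cv2.resize(b,None,fx=5,fy=5,interpolation=cv2.INTER_CUBIC)
g=lambda i:np.uint8(255*(i/255.)**.6)
cv2.imwrite("pics/a.png",g(a));cv2.imwrite("pics/b.png",g(b))
E
```

```text
(no output)
```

View pics/a.png

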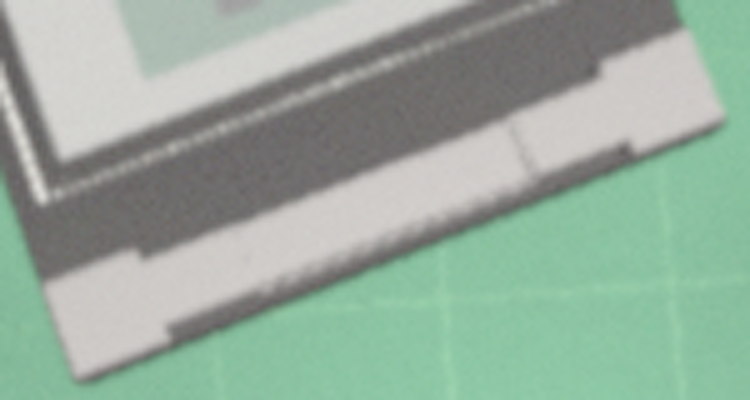

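View pics/b.png

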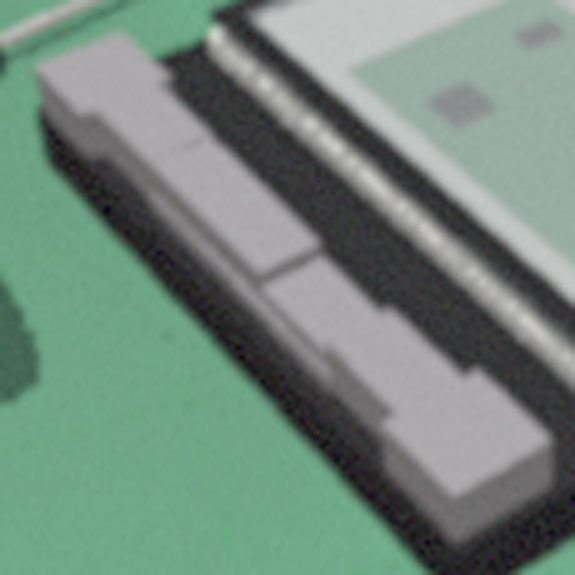

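```bash
cat > h.py <<'E'
import numpy as np
from scipy.spatial.transform import Rotation as R
from bench import arm
def ray(n,px):
    m=arm.camera_model(n);K=m["camera_matrix"]
    d=np.linalg.inv(K)@[px[0],px[1],1];d=np.array([d[0],-d[1],-d[2]])
    return m["origin"],R.from_rotvec(m["rotation"]).apply(d)
def plane(n,px,z):
    o,d=ray(n,px);return o+d*(z-o[2])/d[2]
def tri(p,q):
    o,d=ray("top",p);u,e=ray("side",q)
    s=np.linalg.lstsq(np.c_[d,-e],u-o,rcond=None)[0]
    a,b=o+d*s[0],u+e*s[1];return (a+b)/2,np.linalg.norm(a-b)
E
python3 - <<'E'
from h import *
T=lambda p:(p[0]/5+205-.4,p[1]/5+225-.4)
S=lambda p:(p[0]/5+160-.4,p[1]/5+175-.4)
# FL,BL,BR,FR of left block; FL,BL,BR,FR of right
t=[(80,380),(42,285),(138,252),(170,325),(632,152),(598,72),(680,30),(725,120)]
s=[(38,70),(122,33),(170,75),(95,112),(388,420),(475,372),(552,438),(455,498)]
for p,q in zip(t,s):
    c,e=tri(T(p),S(q));print(c.round(4),e.round(4),plane("top",T(p),.06).round(4)[:2],plane("side",S(q),.06).round(4)[:2])
P=np.array([plane("top",T(p),.06)+plane("side",S(q),.06) for p,q in zip(t,s)])/2
L=P[:4].mean(0);Rr=P[4:].mean(0);print(L,Rr,np.linalg.norm(L-Rr))
y=(L-Rr)/np.linalg.norm(L-Rr);mid=(L+Rr)/2;x=np.array([y[1],-y[0],0])
print("mid",mid,"yaw",np.degrees(np.arctan2(x[1],x[0])))
for n,f,p in [("top",T,(512,125)),("top",T,(532,175)),("side",S,(320,243)),("side",S,(262,278)),("side",S,(385,308)),("side",S,(332,350)),("side",S,(185,145))]:
    for z in(.06,.052):
        d=plane(n,f(p),z)-mid;print(n,p,z,(d@x*1e3).round(1),(d@y*1e3).round(1))
E
```

```text
[0.425  0.1674 0.0602] 0.0035 [0.4233 0.1675] [0.4267 0.1676]
[0.4671 0.1833 0.0594] 0.0008 [0.4667 0.1832] [0.4674 0.1824]
[0.4795 0.1384 0.064 ] 0.0022 [0.4786 0.1389] [0.4813 0.1436]
[0.4447 0.1257 0.0624] 0.0001 [0.4448 0.1259] [0.4449 0.1287]
[ 0.51   -0.0908  0.0611] 0.0028 [ 0.5087 -0.0907] [ 0.5117 -0.0898]
[ 0.5481 -0.0785  0.0608] 0.0026 [ 0.5469 -0.0783] [ 0.5496 -0.0778]
[ 0.5647 -0.1186  0.0593] 0.0013 [ 0.564  -0.1184] [ 0.5652 -0.1192]
[ 0.5215 -0.135   0.0614] 0.0022 [ 0.5206 -0.1351] [ 0.523  -0.1339]
[0.45422139 0.15473471 0.06      ] [ 0.53619269 -0.10539971  0.06      ] 0.2727438475934991
mid [0.49520704 0.0246675  0.06      ] yaw 17.490229319138408
top (512, 125) 0.06 10.0 -67.2
top (512, 125) 0.052 10.7 -68.0
top (532, 175) 0.06 -14.7 -67.1
top (532, 175) 0.052 -14.3 -67.9
side (320, 243) 0.06 14.4 -17.2
side (320, 243) 0.052 18.8 -9.5
side (262, 278) 0.06 -15.0 -20.5
side (262, 278) 0.052 -11.1 -12.8
side (385, 308) 0.06 13.9 -64.5
side (385, 308) 0.052 18.2 -57.5
side (332, 350) 0.06 -15.1 -71.2
side (332, 350) 0.052 -11.2 -64.2
side (185, 145) 0.06 2.9 70.6
side (185, 145) 0.052 7.1 79.7
```

Estimates: bar middle at (0.495, 0.025), yaw 17.5°, and the notch at fixture y of about -19 to -67. Next I turn the tool 7° and move above the left block, shutting the gripper on the way.

Request:
move_arm(increments=[[24,-28,0,0,0,7,1],[24,-28,0,0,0,0,1],[24,-28,0,0,0,0,1],[24,-28,0,0,0,0,1],[24,-28,0,0,0,0,1],[24,-28,0,0,0,0,1],[24,-28,0,0,0,0,1],[24,-28,0,0,0,0,1],[24,-28,0,0,0,0,1],[24,-28,0,0,0,0,1],[17,-33,0,0,0,0,1],[17,-33,0,0,0,0,1],[17,-33,0,0,0,0,1],[17,-33,0,0,0,0,1],[17,-33,0,0,0,0,1],[17,-33,0,0,0,0,1],[17,-33,0,0,0,0,1],[17,-33,0,0,0,0,1],[15,-30,0,0,0,0,1],[10,-25,0,0,0,0,1]])

```text
t: 2.1
position: [0.4467, 0.1493, 0.2309]
tcp_rot: [-3.105, -0.48, 0.001]
wrist_force: [-0.1, -0.3, 0.4]
gripper_width: 0.002
```

Request:
move_arm(increments=[[0,0,40,0,0,0,1],[0,0,40,0,0,0,1],[0,0,30,0,0,0,1],[0,0,20,0,0,0,1],[0,0,0,0,0,0,1],[0,0,0,0,0,0,1],[0,0,0,0,0,0,1]])

```text
t: 2.8
position: [0.4478, 0.1475, 0.1028]
tcp_rot: [3.105, 0.478, 0.003]
wrist_force: [0.9, 1.1, 0.9]
gripper_width: -0.001
```

```bash
python3 - <<'E'
from h import *
import cv2
s=arm.sense();print(s["t"],s["position"],s["wrist_force"],s["gripper_width"])
M=R.from_rotvec(s["tcp_rot"]).as_matrix();print(M.round(3),np.degrees(np.arctan2(M[1,0],M[0,0])))
im=arm.snapshot("wrist");cv2.imwrite("pics/w1.png",im[:,:,::-1])
E
```

```text
2.8 [0.4477506  0.14745447 0.10282342] [0.86341532 1.05095322 0.93128205] -0.00143220074723037
[[ 0.954  0.301  0.002]
 [ 0.301 -0.954 -0.   ]
 [ 0.002  0.001 -1.   ]] 17.50866093758809
```

View pics/w1.png

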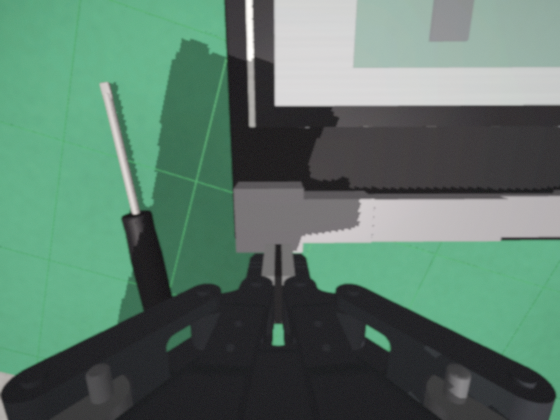

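The wrist view shows the left block at columns 235–304, rows 183–250. The bar continues right at rows 195–242, and its edges run along the image rows, so the yaw is right. The step on the bar is at about column 373.

```bash
cat >> h.py <<'E'
def wplane(px,z,s):
    m=arm.camera_model("wrist");d=np.linalg.inv(m["camera_matrix"])@[px[0],px[1],1]
    T=m["tool_from_camera"];Rt=R.from_rotvec(s["tcp_rot"])
    o=s["position"]+Rt.apply(T[:3,3]);d=Rt.apply(T[:3,:3]@[d[0],-d[1],-d[2]])
    return o+d*(z-o[2])/d[2]
mid=np.array([.4952,.0247,.06]);a=np.radians(17.5)
fx=np.array([np.cos(a),np.sin(a),0]);fy=np.array([-np.sin(a),np.cos(a),0])
def fix(p): return ((p-mid)@fx*1e3).round(1),((p-mid)@fy*1e3).round(1)
E
python3 - <<'E'
from h import *
s=arm.sense();print("tcp",fix(s["position"]))
for p in [(235,184),(304,184),(236,251),(302,251),(450,197),(450,242),(373,220)]:print(p,fix(wplane(p,.06,s)))
E
```

```text
tcp (np.float64(-8.2), np.float64(131.3))
(235, 184) (np.float64(24.7), np.float64(158.6))
(304, 184) (np.float64(24.6), np.float64(114.5))
(236, 251) (np.float64(-21.6), np.float64(159.8))
(302, 251) (np.float64(-21.7), np.float64(114.8))
(450, 197) (np.float64(15.9), np.float64(19.8))
(450, 242) (np.float64(-15.3), np.float64(15.0))
(373, 220) (np.float64(0.4), np.float64(68.3))
```

This agrees with the first estimate to about 1 mm. Next I centre over the block and come down, slowly at the end.

Request:
move_arm(increments=[[4,-3,0,0,0,0,1],[4,-3,0,0,0,0,1],[0,0,15,0,0,0,1],[0,0,15,0,0,0,1],[0,0,6,0,0,0,1],[0,0,2,0,0,0,1],[0,0,0,0,0,0,1],[0,0,0,0,0,0,1],[0,0,0,0,0,0,1]])

```text
t: 3.75
position: [0.4531, 0.1555, 0.0638]
tcp_rot: [3.105, 0.478, 0.001]
wrist_force: [0.0, 0.4, 0.5]
gripper_width: 0.002
```

Request:
move_arm(increments=[[0,0,1,0,0,0,1],[0,0,1,0,0,0,1],[0,0,1,0,0,0,1],[0,0,0,0,0,0,1],[0,0,0,0,0,0,1]])

```text
t: 4.25
position: [0.4527, 0.1556, 0.0602]
tcp_rot: [3.105, 0.478, -0.0]
wrist_force: [-0.6, -0.5, -0.7]
gripper_width: -0.0
```

Request:
move_arm(increments=[[0,0,0.5,0,0,0,1],[0,0,0.5,0,0,0,1],[0,0,0,0,0,0,1],[0,0,0,0,0,0,1]])

```text
t: 4.65
position: [0.4527, 0.1556, 0.06]
tcp_rot: [3.105, 0.478, 0.0]
wrist_force: [-3.8, 0.1, 7.5]
gripper_width: 0.003
```

Contact at 7.5 N. I start the slide along the bar, which is tool +y.

Request:
move_arm(increments=[[0,2,0.3,0,0,0,1],[0,5,0,0,0,0,1],[0,5,0,0,0,0,1],[0,5,0,0,0,0,1],[0,5,0,0,0,0,1],[0,5,0,0,0,0,1],[0,5,0,0,0,0,1],[0,5,0,0,0,0,1],[0,5,0,0,0,0,1],[0,5,0,0,0,0,1],[0,2,0,0,0,0,1],[0,2,0,0,0,0,1],[0,2,0,0,0,0,1],[0,2,0,0,0,0,1],[0,0,0,0,0,0,1]])

```text
t: 6.15
position: [0.4699, 0.1039, 0.06]
tcp_rot: [-3.103, -0.479, -0.003]
wrist_force: [-0.8, 5.0, 8.2]
gripper_width: -0.003
```

```bash
python3 - <<'E'
from h import *
s=arm.sense();print("tcp",fix(s["position"]),s["position"][2],s["wrist_force"])
E
```

```text
tcp (np.float64(-0.3), np.float64(83.1)) 0.0600466536122958 [-0.76323117  4.95983111  8.2082884 ]
```

The fingertip is riding the bar with 8 N. I cross the 0.4 mm step and continue.

Request:
move_arm(increments=[[0,3,0,0,0,0,1],[0,3,0,0,0,0,1],[0,5,0,0,0,0,1],[0,5,0,0,0,0,1],[0,5,0,0,0,0,1],[0,5,0,0,0,0,1],[0,5,0,0,0,0,1],[0,5,0,0,0,0,1],[0,5,0,0,0,0,1],[0,5,0,0,0,0,1],[0,0,0,0,0,0,1]])

```text
t: 7.25
position: [0.4837, 0.0591, 0.0597]
tcp_rot: [-3.105, -0.478, -0.002]
wrist_force: [0.0, 1.4, 5.0]
gripper_width: 0.003
```

Request:
move_arm(increments=[[0,5,0,0,0,0,1],[0,5,0,0,0,0,1],[0,5,0,0,0,0,1],[0,5,0,0,0,0,1],[0,5,0,0,0,0,1],[0,5,0,0,0,0,1],[0,5,0,0,0,0,1],[0,5,0,0,0,0,1],[0,5,0,0,0,0,1],[0,0,0,0,0,0,1]])

```text
t: 8.25
position: [0.4972, 0.0162, 0.0596]
tcp_rot: [-3.105, -0.478, -0.002]
wrist_force: [-1.1, 2.0, 6.2]
gripper_width: 0.003
```

At y of about -9 it is still riding at 6 N. I continue with shorter checks to feel for the notch.

Request:
move_arm(increments=[[0,4,0,0,0,0,1],[0,4,0,0,0,0,1],[0,4,0,0,0,0,1],[0,4,0,0,0,0,1],[0,3,0,0,0,0,1],[0,0,0,0,0,0,1]])

```text
t: 8.85
position: [0.5024, -0.0022, 0.0588]
tcp_rot: [3.105, 0.477, -0.0]
wrist_force: [0.4, 0.2, 0.2]
gripper_width: -0.002
```

Request:
move_arm(increments=[[0,2,0,0,0,0,1],[0,2,0,0,0,0,1],[0,2,0,0,0,0,1],[0,0,0,0,0,0,1],[0,0,0,0,0,0,1]])

```text
t: 9.35
position: [0.5041, -0.0076, 0.0589]
tcp_rot: [3.105, 0.478, -0.0]
wrist_force: [0.4, 0.1, -0.5]
gripper_width: 0.0
```

Request:
move_arm(increments=[[0,2,0,0,0,0,1],[0,2,0,0,0,0,1],[0,0,0,0,0,0,1],[0,0,0,0,0,0,1],[0,0,0,0,0,0,1]])

```text
t: 9.85
position: [0.5053, -0.0113, 0.059]
tcp_rot: [3.105, 0.478, -0.0]
wrist_force: [0.1, 0.5, -0.0]
gripper_width: 0.0
```

```bash
python3 - <<'E'
from h import *
s=arm.sense();print("tcp",fix(s["position"]),s["position"][2],s["wrist_force"])
E
```

```text
tcp (np.float64(-1.2), np.float64(-37.4)) 0.05896530908803063 [ 0.08563545  0.52800871 -0.00230235]
```

The force fell to 0 at y of about -28 to -37, which agrees with the notch seen in the pictures. I centre at -43 and press in stages.

Request:
move_arm(increments=[[1,3,0,0,0,0,1],[0,2.5,0,0,0,0,1],[0,0,2,0,0,0,1],[0,0,2,0,0,0,1],[0,0,0,0,0,0,1],[0,0,0,0,0,0,1]])

```text
t: 10.45
position: [0.5079, -0.0162, 0.0548]
tcp_rot: [-3.105, -0.478, 0.0]
wrist_force: [-0.0, -0.1, -0.3]
gripper_width: 0.003
```

Request:
move_arm(increments=[[0,0,2,0,0,0,1],[0,0,1,0,0,0,1],[0,0,1,0,0,0,1],[0,0,1,0,0,0,1],[0,0,0,0,0,0,1],[0,0,0,0,0,0,1]])

```text
t: 11.05
position: [0.508, -0.0163, 0.05]
tcp_rot: [3.105, 0.478, 0.0]
wrist_force: [-0.0, 0.9, 2.9]
gripper_width: -0.004
```

Request:
move_arm(increments=[[0,0,1,0,0,0,1],[0,0,1,0,0,0,1],[0,0,1,0,0,0,1],[0,0,1,0,0,0,1],[0,0,1,0,0,0,1],[0,0,0,0,0,0,1],[0,0,0,0,0,0,1],[0,0,0,0,0,0,1]])

```text
t: 11.85
position: [0.508, -0.0163, 0.045]
tcp_rot: [3.105, 0.478, 0.0]
wrist_force: [-0.8, 0.5, 3.4]
gripper_width: 0.003
```

One more millimetre, to be sure it is on the stop.

Request:
move_arm(increments=[[0,0,0.5,0,0,0,1],[0,0,0.5,0,0,0,1],[0,0,0.5,0,0,0,1],[0,0,0,0,0,0,1],[0,0,0,0,0,0,1],[0,0,0,0,0,0,1]])

```text
t: 12.45
position: [0.5082, -0.0162, 0.0446]
tcp_rot: [3.105, 0.478, 0.001]
wrist_force: [-6.7, 2.0, 14.5]
gripper_width: -0.0
```

The force rose to 14.5 N with no further travel, so the plate is on its stop. I go straight up, then back away from the cover.

Request:
move_arm(increments=[[0,0,-2,0,0,0,1],[0,0,-4,0,0,0,1],[0,0,-8,0,0,0,1],[0,0,-15,0,0,0,1],[0,0,-25,0,0,0,1],[0,0,-35,0,0,0,1],[0,0,-40,0,0,0,1],[-10,10,-40,0,0,0,1],[-15,30,-10,0,0,0,1],[-15,35,0,0,0,0,1],[-15,35,0,0,0,0,1],[-15,35,0,0,0,0,1],[-10,35,0,0,0,0,1],[-5,35,0,0,0,0,1],[0,35,0,0,0,0,1],[0,25,0,0,0,0,1],[0,0,0,0,0,0,1],[0,0,0,0,0,0,1]])

```text
t: 14.25
position: [0.5095, -0.3043, 0.2231]
tcp_rot: [-3.105, -0.477, 0.0]
wrist_force: [0.3, 0.2, 1.0]
gripper_width: 0.004
```

```bash
python3 - <<'E'
from h import *
import cv2
s=arm.sense();print(s["t"],s["position"],s["wrist_force"])
a=arm.snapshot("side")[:,:,::-1];t=arm.snapshot("top")[:,:,::-1]
b=cv2.imread("pics/side0.png");t0=cv2.imread("pics/top0.png")
f=lambda i:cv2.resize(i[110:320,100:400],(400,280))
h=lambda i:cv2.resize(i[130:355,140:390],(400,300))
cv2.imwrite("pics/end.png",np.vstack([np.hstack([f(b),f(a)]),np.hstack([h(t0),h(t)])]))
E
```

```text
14.25 [ 0.50950421 -0.30426931  0.22307888] [0.33625958 0.24458541 0.98999232]
```

View pics/end.png

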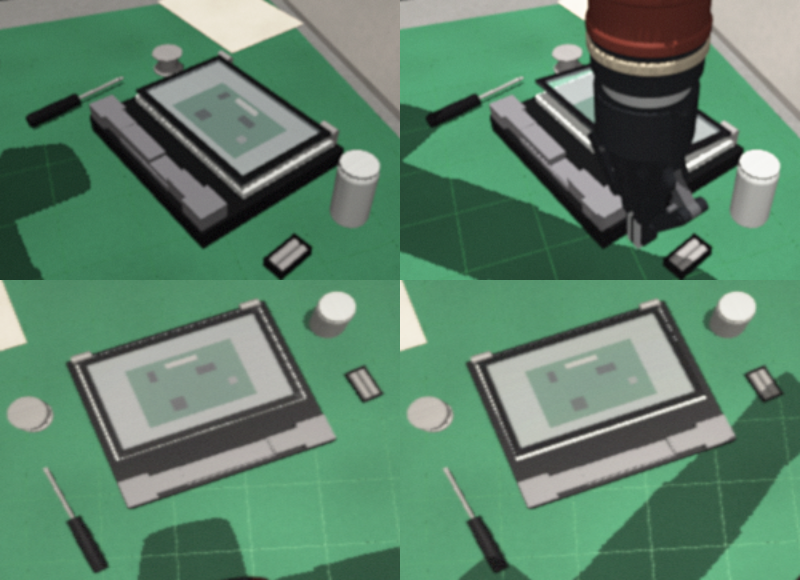

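The end pictures show the cover's front edge raised: it is a bright strip in the top view at about (610,430) of the composite. The notch is deeper and the four loose things are unmoved. The arm is clear, so I hand in.

```bash
python3 -c "
from bench import arm
arm.close_job()"
```

```text
the job is handed in; nothing more can be done
```

The latch plate is pressed down to its stop and the cover stands ajar. The job was handed in at about 14 s of the 51 s allowed.

- **Slide:** The shut fingertips rested on the left end block at 7.5 N. They then slid along the bar at about 5 to 8 N until the force fell to 0 at the notch. The pictures put the notch centre at fixture y of about -43 mm. The force fell a few mm earlier than I expected from the finger width.
- **Press:** The plate went down at about 3 N to z = 45 mm. The force then rose to 14.5 N with almost no further travel, so it was on its stop. I lifted straight up and moved away to the right.
- **Last checks:** The final pictures show the cover's front edge raised and the four loose things where they were, judged by eye. The wrist force was about 1 N, which is the noise level. I did not measure the height of the cover's lip, because the arm hid part of it in the side view. No check failed or disagreed otherwise.

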